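# Fit the drain elbow and hang the basket on the waste stand

### The job

Get the waste stand ready: hang the steel basket inside the white tub by hooking its bent lip over any side of the tub's rim, and fit the barbed elbow into the clamped port, threading it clockwise until it becomes stiff and stopping with its spout pointing straight out over the middle of the tub. Leave both specimen cups and the amber bottle where they are, and let go of everything at the end.

Things in the scene. Friction and masses are not known exactly. Their poses are not given: they have to be found in the camera images.
- drain_stand: fixed grey base plate (222 x 136 x 8 mm) carrying an upright round steel port (the female fitting, in an aluminium clamp) and an open white rectangular tub. Origin on the port's axis at bench level; z up; +x points from the port to the middle of the tub, a small steel rib on the plate marks this line. A tall fixed analyser stands behind the parts: front 0.57 m ahead of the robot, y -0.18 to 0.05
- port_mouth (a point): port axis at its mouth, 85 mm above the bench; axes as drain_stand. Port 60 mm outside diameter, bore 32 mm, with two opposite entry slots 16 mm wide (45 mm across both) at 75 and 255 degrees counter-clockwise, seen from above, from +x. Inside, sloping thread flanks draw the elbow's lugs down when it is turned clockwise; the seal lies 35.5 mm below the mouth
- tub_rim (a point): middle of the tub's open top, 78 mm above the bench; axes as drain_stand; 102 mm along +x from the port's axis. Tub 100 mm along x by 110 mm along y outside, walls 4 mm thick, inner floor 12 mm above the bench
- port_seal (a joint): sprung rubber seal at the bottom of the port: m pressed down, 0 free, 3500 N/m. About 0.5 mm under the elbow's weight alone, 2 to 3 mm when the elbow is threaded to the right angle
- elbow: loose steel barbed elbow (male fitting), about 0.22 kg, standing on its shank. Origin at the centre of the shank's foot, z up, +x along the level spout. Lower it with the spout over the 75 degree slot (not the opposite one) until its foot is on the seal, then turn it 75 degrees clockwise seen from above; it sinks some 2.5 mm more and stays as left
- elbow_lugs (a point): on the elbow's axis 9.5 mm above its foot, middle height of its two thread lugs, which stand out on the +x and -x sides: 9 mm wide, 40 mm over both, 6 to 13 mm above the foot. Shank 28 mm diameter, 41 mm long. Turning stiffens from about 35 degrees on (up to 0.3 N m), with a dead stop near 105 degrees, which is too far
- elbow_block (a point): centre of the elbow's grip block, on its axis 67 mm above the foot: flat faces, 30 mm along x by 28 mm along y, from 46 to 88 mm above the foot; under it a round shoulder 47 mm in diameter, 41 to 46 mm above the foot
- spout_tip (a point): end of the elbow's spout (19 mm thick), 78 mm along +x from the shank's axis, 66 mm above the foot
- basket: loose steel hook-on basket, about 0.16 kg, standing on the bench. Origin under the centre of its cage, z up. Cage 34 mm along x by 50 mm along y, 41 mm tall; the bent lip and grip tab are on its -x side. Hung on the tub's rim, its origin is 28 mm above the bench
- basket_slot (a point): top middle of the 10 mm wide, 50 mm long slot that takes the tub's wall, 22 mm along -x from the basket's origin and 50 mm up. Back plate's outer face at x = -17 mm; lip's inner face at x = -27 mm, the lip hanging down to 28 mm above the origin with its end flared outward
- basket_tab (a point): centre of the basket's upright grip tab, 21.5 mm along -x from its origin and 76 mm up: 10 mm thick along x, 38 mm wide along y, from 54 to 98 mm above the origin
- specimen_cup_1: loose specimen cup, 52 mm wide, 56 mm tall, bystander; origin at the centre of its underside
- specimen_cup_2: loose specimen cup, 52 mm wide, 56 mm tall, bystander; origin at the centre of its underside
- amber_bottle: loose small amber bottle, 31 mm wide, 78 mm tall, bystander; origin at the centre of its underside
Not all that is in view belongs to the job. What is shaped like the basket but purple is not meant.

How it is judged (in metres and radians):
At the end, for the whole second after the job is handed in: Elbow upright in port (5 mm, 0.1 rad), foot 36+ mm below the mouth, seal pressed over 1 mm, spout tip within 14.5 mm (10 deg) of the line to the tub's middle; basket upright (0.15 rad), hanging inside the tub, origin 44-55 mm below the rim; both still; cups and bottle within 40 mm (horizontal distance between elbow and port_mouth below 0.005 m and angle between elbow's own z axis and vertical below 0.1 rad and z of elbow in the frame of port_mouth below -0.036 m and value of joint port_seal above 0.001 m and x of spout_tip in the frame of port_mouth above 0.06 m and y of spout_tip in the frame of port_mouth between -0.0145 and 0.0145 m and z of basket in the frame of tub_rim between -0.055 and -0.044 m and x of basket in the frame of tub_rim between -0.036 and 0.036 m and y of basket in the frame of tub_rim between -0.041 and 0.041 m and angle between basket's own z axis and vertical below 0.15 rad and linear speed of each of basket, elbow below 0.02 m/s); the robot touches nothing.
It fails at once if specimen cup 1 is moved by more than 40 mm (distance of specimen_cup_1 from where it was at the start of the episode above 0.04 m).
It fails at once if specimen cup 2 is moved by more than 40 mm (distance of specimen_cup_2 from where it was at the start of the episode above 0.04 m).
It fails at once if the amber bottle is moved by more than 40 mm (distance of amber_bottle from where it was at the start of the episode above 0.04 m).
It also fails if it takes over 72 s, if anything falls off the work surface, if the arm or the gripper's body presses on something with over 40 N, if the wrist force passes 120 N, or if a joint passes its speed limit or range.

### The arm

A 6-joint arm with a two-finger parallel gripper is mounted at the origin on a cart in front of the work surface, level with it; the furniture and walls round the work are solid. World frame = base frame: x ahead of the robot, y to its left, z up, the work surface at z = 0. Lengths are in mm, angles in rad, forces in N, time in s.
With the tool pointing down it reaches from about 300 to 825 mm from the base axis. Payload 5.4 kg.
Tool frame: the origin (TCP) lies at the very end of the fingers, on their centre line; the grasp point (between the pads) lies arm.grasp_offset behind it (arm.grasp_offset is the distance from the TCP to the grasp point, in mm); y points along the fingers, x is the direction in which the jaws open and shut, and the axes are right-handed (so a half turn about y gives the same grasp; the last joint's range is limited). The gripper opens to 92 mm and grips with 3 to 60 N. Pads are 20 mm wide; open, the fingers measure 128 mm over their backs; the gripper's body (75 mm by 189 mm) begins 69 mm behind the grasp point.
Start: joints at [-1.383, 0.158, 1.597, -0, 1.386, -0.21], TCP at [222.725, -530.094, 214.601] pointing down, gripper open.
Joint ranges: [-2.91, 2.91], [-0.94, 2.29], [0.18, 2.7], [-1.29, 4.43], [0.17, 2.64], [-3, 3]. Speed limits (rad/s): [2.57, 2.57, 3.14, 3.14, 3.14, 3.14].

### API

Orientations are given as [roll, pitch, yaw] about the fixed x, y, z axes, in that order (R = Rz(yaw) Ry(pitch) Rx(roll)).
In Python, from workcell import arm, viewer gives the robot as it stands.
- The arm moves only by the tool carry_out, never from a script. Its arguments are lists of equal length, an entry for each row: "travel": the shift along the tool's x, y, z in mm, a list of three; "rot": the turn, a rotation vector about the tool's x, y, z in degrees, a list of three; "hand": the opening, from 0 (shut) to 1 (fully open). In form: {"travel": [[dx, dy, dz], ...], "rot": [[wx, wy, wz], ...], "hand": [hand, ...]}. A call has 1 to 20 rows; each row is the pose to reach, as a shift and turn from the pose commanded when the call began, along the tool's axes at that moment; what a row does not reach only later rows make up. A row lasts 1/8 s, in which the tool goes at most 62.5 mm and 10.7 degrees, less where a joint would pass 70% of its speed; a pose out of reach is approached as far as the arm can. A call with a gripper value outside its range is refused whole. The fingers move at their own pace and stop on an object; "newtons" is the grip in N (left out, the last holds). Time passes only in rows, so rows that repeat a pose let the fingers close. It gives the time, the measured TCP pose, the force and the opening at its end, in the units of the state.
- arm.state(): the state, without advancing time (a new reading comes with each control period).
- viewer.snapshot(name): name is "scene" or "top" or "wrist"; returns the picture (480x640x3 uint8, blue, green, red); there is no depth.
- viewer.camera_model(name): a dict with "fx", "fy", "cx", "cy" (pixels), "position" and "orientation" of the camera in the world; the wrist camera has in their place "T_tool_cam" (4x4, takes a point from camera to tool coordinates, whose origin is the TCP and whose axes are the tool frame's). Camera axes: x right, y up, looking along -z (the intrinsics and any distortion apply to the point x, -y, -z); pixel columns grow to the right and rows downward; lengths in mm; the calibration is good to about 2 mm. A picture is of the moment at which its call begins: read the wrist's pose just before it. camera_model takes no time and is no camera call.
- arm.close_job(): hands the job in, once; it reports no verdict.
Trained networks look in the newest picture that a camera, given by its name, has taken for a name from the list of things; names that differ only in an ending like _2 or _b are one class to them, and where a whole thing is asked for, a point or a joint stands for the part that bears it (a point fixed in the world has none). Each returns a list of dicts, best first, with "conf" (0 to 1); they miss things now and then, are a little off and sometimes report something else, mostly with a low value. They report only what shows in the picture. A call takes as long as a camera call. They do not tell look-alikes from the thing itself.
- viewer.recognise(camera, query): "rect" ([left, top, width, height] in pixels, round what is visible of it).
- viewer.tip_of(camera, query): "point" ([column, row] in pixels: a listed point, or the origin of a listed thing).
The state is a dict: "clock": time; "joint_pos": joint angles; "joint_vel": joint speeds; "joint_efforts": joint torques, N m; "eef_pos": TCP position; "tcp_rot": TCP orientation; "ft_force": force on the tool from outside, world axes, zero at the start; "moment": the same for the moment, N m; "gripper_width": opening from 0.0 (shut) to 1.0 (fully open).
Only numpy, scipy, OpenCV 4.12 (cv2) and the standard library are available. Lean on these libraries where they do the work, as an engineer would, in place of code of your own. Each camera call takes 0.05 s, during which the arm holds its last target. There are 200 camera calls.

## Working session

There is one attempt and no reset: what is moved stays moved. The work goes in short steps, Python scripts to look and compute and a tool call to move; the robot and the scene stay as the last step left them, time stands still between calls to the robot, and variables do not carry over. Pictures are saved under pics/ and viewed, about 8 in all and at most 12, crops included, and the job is handed in when it is done.

Besides the shell and the picture viewer there is one more tool, called as a command line: name --argument value ..., lists and objects as JSON in quotes. carry_out: Moves the arm, as the interface text tells. Its arguments: {"type":"object","properties":{"travel":{"type":"array","items":{"type":"array","items":{"type":"number"}}},"rot":{"type":"array","items":{"type":"array","items":{"type":"number"}}},"hand":{"type":"array","items":{"type":"number"}},"newtons":{"type":"number"}},"required":["travel","rot","hand"]}

```bash
ls; mkdir -p pics
python3 - <<'E'
from workcell import arm, viewer
import cv2, numpy as np
print(arm.state(), arm.grasp_offset)
for c in ["scene","top","wrist"]:
    print(c, viewer.camera_model(c))
a=viewer.snapshot("scene"); b=viewer.snapshot("top")
cv2.imwrite("pics/scene.png",a); cv2.imwrite("pics/top.png",b)
for c in ["scene","top"]:
    for q in ["drain_stand","port_mouth","tub_rim","elbow","elbow_block","spout_tip","basket","basket_tab","basket_slot","specimen_cup_1","amber_bottle"]:
        print(c,q,[(np.round(d["point"]).tolist(),round(d["conf"],2)) for d in viewer.tip_of(c,q)])
E
```

```text
pics
{'clock': 0.0, 'joint_pos': array([-1.38312379e+00,  1.59015202e-01,  1.59818233e+00, -2.53572853e-05,
        1.38621422e+00, -2.10086534e-01]), 'joint_vel': array([ 1.14603162e-03,  8.92546672e-06, -1.39533293e-03, -6.74627390e-05,
       -3.01379893e-04, -4.75916472e-04]), 'joint_efforts': array([-2.24633422e-04, -3.85564327e+01, -3.22107375e+01,  7.02183880e-02,
        3.79833207e-02, -1.47311771e-04]), 'eef_pos': array([ 222.59175514, -529.5054768 ,  213.66293638]), 'tcp_rot': array([-1.57044133,  0.00178429, -1.17303226]), 'ft_force': array([ 1.19317582,  0.28484108, -0.3900795 ]), 'moment': array([ 0.01236556,  0.00973882, -0.05160874]), 'gripper_width': 0.9981437266382251} 18.700000000000003
scene {'fx': 577.8568586496137, 'fy': 577.8568586496137, 'cx': 325.20008007324736, 'cy': 237.03831891533545, 'position': array([-47.91771769, 756.15608598, 993.93902125]), 'orientation': array([ 0.89285806,  0.01569196, -2.54365091])}
top {'fx': 542.1467053302374, 'fy': 542.1467053302374, 'cx': 313.58209621416967, 'cy': 244.94837603284162, 'position': array([ 467.58755932, -156.2283
[... 1102 characters left out ...]
 [([402.0, 238.0], 0.67), ([266.0, 421.0], 0.58)]
top drain_stand [([369.0, 297.0], 0.77)]
top port_mouth [([368.0, 297.0], 0.87)]
top tub_rim [([401.0, 269.0], 0.59)]
top elbow [([253.0, 286.0], 0.61), ([371.0, 299.0], 0.39)]
top elbow_block [([252.0, 287.0], 0.55), ([369.0, 294.0], 0.51)]
top spout_tip [([264.0, 260.0], 0.75), ([293.0, 299.0], 0.69), ([471.0, 299.0], 0.26)]
top basket [([298.0, 295.0], 0.73), ([413.0, 204.0], 0.54)]
top basket_tab [([286.0, 301.0], 0.87), ([412.0, 202.0], 0.59)]
top basket_slot [([291.0, 298.0], 0.77), ([408.0, 205.0], 0.61)]
top specimen_cup_1 [([470.0, 299.0], 0.9), ([366.0, 185.0], 0.52)]
top amber_bottle [([252.0, 285.0], 0.61), ([170.0, 293.0], 0.53)]
```

```bash
cat > h.py <<'E'
import numpy as np, cv2
from scipy.spatial.transform import Rotation as R
from workcell import arm, viewer
def Rm(o): return R.from_euler('xyz',o).as_matrix()
def pose(name):
    m=viewer.camera_model(name)
    if name!="wrist": return m,np.array(m["position"]),Rm(m["orientation"])
    s=arm.state(); T=np.array(m["T_tool_cam"]); Rt=Rm(s["tcp_rot"])
    return m,Rt@T[:3,3]+s["eef_pos"],Rt@T[:3,:3]
def ray(name,px,P=None):
    m,p,Q=P or pose(name)
    d=np.array([(px[0]-m["cx"])/m["fx"],-(px[1]-m["cy"])/m["fy"],-1.])
    return p,Q@d
def atz(name,px,z,P=None):
    p,d=ray(name,px,P); return p+d*(z-p[2])/d[2]
def proj(name,X,P=None):
    m,p,Q=P or pose(name); c=(np.atleast_2d(X)-p)@Q
    return np.c_[m["cx"]+m["fx"]*c[:,0]/-c[:,2], m["cy"]-m["fy"]*c[:,1]/-c[:,2]]
E
python3 - <<'E'
from h import *
L={"port_mouth":(85,(402,238),(368,297)),"stand":(0,(402,262),(369,297)),"tub":(78,(392,215),(401,269)),"elbow":(0,(325,337),(253,286)),"block":(67,(324,314),(252,287)),"spout":(66,(308,296),(264,260)),
"basket":(0,(366,308),(298,295)),"tab":(76,(364,290),(286,301)),"slot":(50,(368,301),(291,298)),"bk2":(0,(346,207),(413,204)),"tab2":(76,(347,189),(412,202)),"slot2":(50,(347,200),(408,205))}
for k,(z,a,b) in L.items(): print(k,atz("scene",a,z).round(0),atz("top",b,z).round(0))
a=cv2.imread("pics/scene.png");b=cv2.imread("pics/top.png")
v=np.hstack([a[140:460,200:520],b[130:370,130:500][:, :]  if 0 else cv2.resize(b[140:370,140:510],(515,320))])
cv2.imwrite("pics/v1.png",cv2.resize(v,(800,int(320*800/v.shape[1])),interpolation=cv2.INTER_CUBIC))
cv2.imwrite("pics/s2.png",cv2.resize(a[140:440,190:590],(800,600),interpolation=cv2.INTER_CUBIC))
E
```

```text
port_mouth [ 437. -270.   85.] [ 423. -270.   85.]
stand [ 435. -279.    0.] [ 420. -279.    0.]
tub [ 509. -349.   78.] [ 497. -358.   78.]
elbow [458.  42.   0.] [450.  45.   0.]
block [463.  37.  67.] [448.  39.  67.]
spout [525.  10.  66.] [521.   7.  66.]
basket [427. -86.   0.] [425. -81.   0.]
tab [424. -68.  76.] [412. -53.  76.]
slot [411. -65.  50.] [419. -65.  50.]
bk2 [ 688. -405.    0.] [ 681. -404.    0.]
tab2 [ 676. -390.   76.] [ 676. -389.   76.]
slot2 [ 667. -376.   50.] [ 671. -382.   50.]
```

View pics/s2.png

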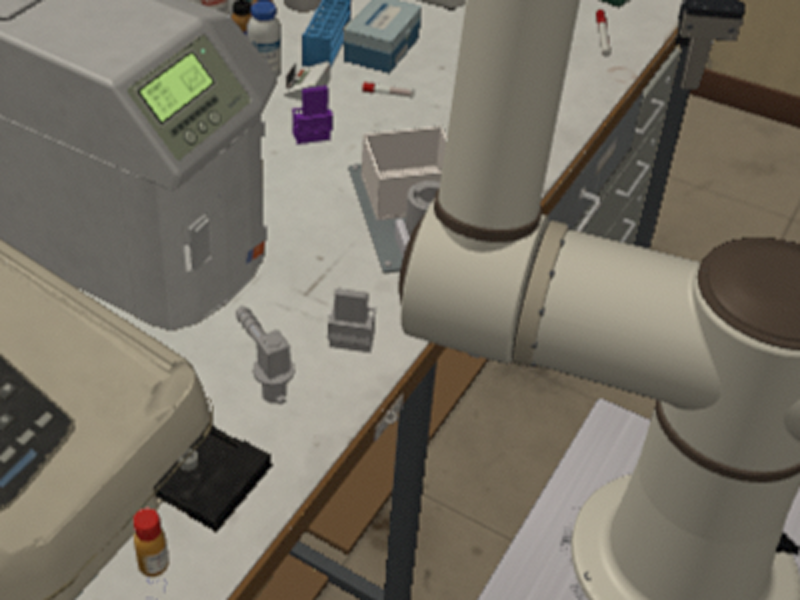

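View pics/top.png

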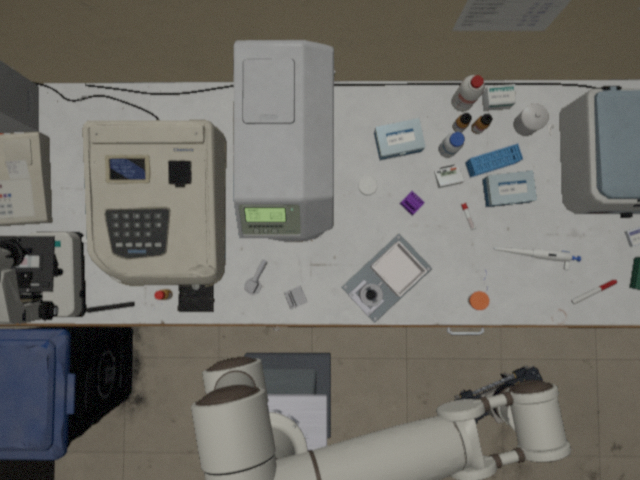

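The scene picture shows the elbow at about (325,325), the grey basket at (366,300), the purple look-alike at (346,200), and the stand partly behind the arm. In the top picture the elbow is at (253,280), the grey basket at (295,297), the stand at (387,278), the white cup at (367,185), the orange cup at (479,300), the bottle at (162,294) and the purple decoy at (412,203). The candidates for the basket are grey (295,297) and purple (412,203). The grey one is meant, because it is steel and purple is excluded. Next I'll look closer with the wrist camera.

carry_out --travel '[[-122, -21, 276], [-122, -21, 276], [-122, -21, 276], [-122, -21, 276], [-122, -21, 276], [-122, -21, 276], [-122, -21, 276], [-122, -21, 276], [-122, -21, 276], [-122, -21, 276]]' --rot '[[0, 0, 0], [0, 0, 0], [0, 0, 0], [0, 0, 0], [0, 0, 0], [0, 0, 0], [0, 0, 0], [0, 0, 0], [0, 0, 0], [0, 0, 0]]' --hand '[1, 1, 1, 1, 1, 1, 1, 1, 1, 1]'

```text
clock: 2.45
eef_pos: [429.5, -311.2, 235.5]
tcp_rot: [-1.571, 0.0, -1.174]
ft_force: [0.4, 0.4, -0.2]
gripper_width: 1.002
```

Run:
```python
from h import *
P=pose("wrist"); s=arm.state(); print(s["clock"],s["eef_pos"],s["tcp_rot"],P[1])
a=viewer.snapshot("wrist"); cv2.imwrite("pics/w1.png",a)
for q,z in [("drain_stand",0),("port_mouth",85),("tub_rim",78),("specimen_cup_1",0)]:
    print(q,[(np.round(d["point"]).tolist(),atz("wrist",d["point"],z,P).round(0).tolist(),round(d["conf"],2)) for d in viewer.tip_of("wrist",q)])
```

```text
2.45 [ 429.46816768 -311.2464926   235.54579652] [-1.57083750e+00  1.37727282e-04 -1.17424063e+00] [ 500.55041565 -283.02638856  404.16528563]
drain_stand [([291.0, 192.0], [434.0, -279.0, 0.0], 0.68), ([284.0, 209.0], [413.0, -279.0, 0.0], 0.48)]
port_mouth [([285.0, 207.0], [433.0, -280.0, 85.0], 0.8)]
tub_rim [([292.0, 192.0], [447.0, -281.0, 78.0], 0.51)]
specimen_cup_1 [([502.0, 289.0], [423.0, -568.0, 0.0], 0.67), ([388.0, 168.0], [503.0, -370.0, 0.0], 0.38)]
```

View pics/w1.png

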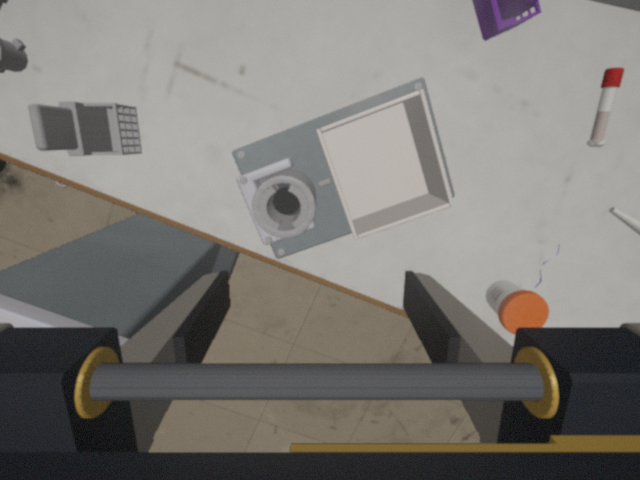

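The wrist picture shows the stand clearly. The port is at (285,204) and the tub rim corners are at about (319,130), (423,92), (453,205) and (358,236). The plate corners are at (234,152), (422,79), (455,193) and (280,257). The grey basket is at (85,128) and the purple decoy at (505,15). I'll fit the stand pose to these points.

```bash
cat > fit.py <<'E'
from h import *
from scipy.optimize import least_squares
def fitstand(P,tub,plate,port):
    f=lambda v:np.array([[np.cos(v[2]),-np.sin(v[2])],[np.sin(v[2]),np.cos(v[2])]])
    def pts(v):
        B=[[52,55,78],[152,55,78],[152,-55,78],[52,-55,78],[v[3],68,8],[v[3]+222,68,8],[v[3]+222,-68,8],[v[3],-68,8],[0,0,85]]
        B=np.array(B,float); B[:,:2]=B[:,:2]@f(v).T+v[:2]; return B
    obs=np.array(list(tub)+list(plate)+[port],float)
    r=least_squares(lambda v:(proj("wrist",pts(v),P)-obs).ravel(),[430,-275,-.85,-50],loss="soft_l1",x_scale=[10,10,.1,10])
    return r.x,(proj("wrist",pts(r.x),P)-obs).round(1)
E
python3 - <<'E'
from fit import *
P=pose("wrist"); a=cv2.imread("pics/w1.png"); g=cv2.cvtColor(a,6)
sp=lambda p:cv2.cornerSubPix(g,np.array(p,np.float32).reshape(-1,1,2),(4,4),(-1,-1),(3,30,.01)).reshape(-1,2)
tub=sp([(319,130),(423,92),(453,205),(358,236)]); plate=sp([(234,152),(422,79),(455,193),(280,257)])
c=cv2.HoughCircles(cv2.medianBlur(g,3)[150:260,230:350],3,1,50,param1=100,param2=12,minRadius=24,maxRadius=40); print(c)
print(tub.round(1).tolist(),plate.round(1).tolist())
port=(284.5,203)
v,r=fitstand(P,tub,plate,port); print(v,np.degrees(v[2]));print(r)
b=cv2.resize(a[70:265,0:480],None,fx=800/480,fy=800/480,interpolation=cv2.INTER_CUBIC)
cv2.imwrite("pics/w1c.png",b)
E
```

```text
[[[52.5 57.5 31.6]]]
[[316.1000061035156, 128.6999969482422], [425.5, 90.80000305175781], [449.1000061035156, 202.5], [356.1000061035156, 235.39999389648438]] [[231.3000030517578, 151.39999389648438], [422.70001220703125, 76.69999694824219], [455.0, 193.0], [280.0, 257.0]]
[ 433.82891206 -279.02743765   -0.812535    -45.19946073] -46.55482616188941
[[ 0.  -1. ]
 [-1.  -5.6]
 [ 7.2  0.4]
 [-0.1  3.4]
 [-2.  -0.8]
 [ 1.3 -3.4]
 [ 1.6  2.1]
 [-3.7  2.8]
 [-0.   3.4]]
```

Run:
```python
from fit import *
P=pose("wrist"); a=cv2.imread("pics/w1.png")
v,r=fitstand(P,[(319,130),(423,92),(453,205),(358,236)],[(234,152),(422,79),(455,193),(280,257)],(284,205)); print(v,np.degrees(v[2]));print(r.tolist())
cv2.imwrite("pics/c2.png",cv2.resize(a[70:265,220:480],(800,600),interpolation=cv2.INTER_CUBIC))
```

```text
[ 432.20108865 -279.37791756   -0.8126302   -44.02792009] -46.560280769639505
[[-3.2, -0.3], [1.0, -4.8], [2.8, -0.3], [-2.4, 4.4], [-3.9, -0.3], [2.6, -4.4], [2.2, 3.1], [-3.0, 3.8], [0.2, 3.2]]
```

View pics/c2.png

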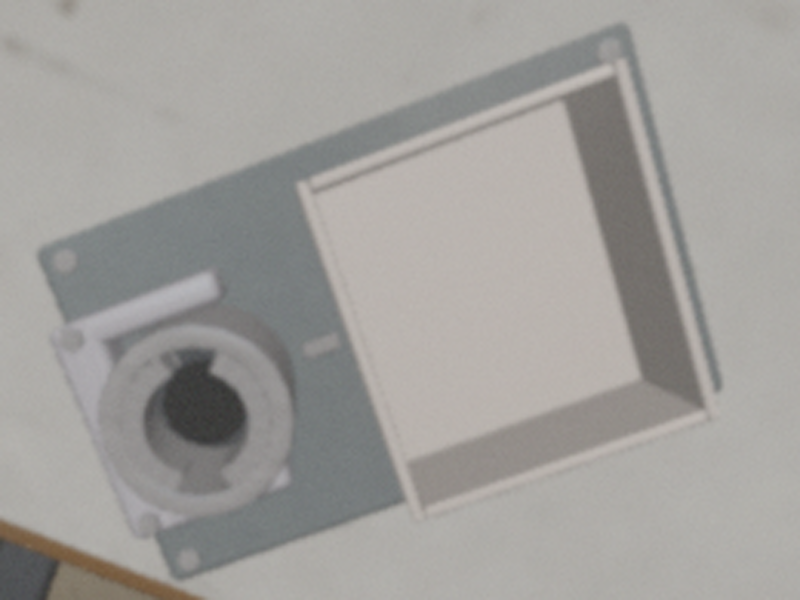

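Run:
```python
from fit import *
P=pose("wrist"); print({k:v for k,v in P[0].items() if k!='T_tool_cam'})
v,r=fitstand(P,[(316.9,129.5),(424.1,88.9),(452.4,205.5),(355.9,238.4)],[(232.4,151.9),(424.8,77.2),(454.7,196.1),(276.9,258.5)],(283.7,205.9)); print(v,np.degrees(v[2]));print(r.tolist())
for q in [(316.9,129.5),(424.1,88.9),(452.4,205.5),(355.9,238.4)]: print(atz("wrist",q,78,P).round(1))
print(atz("wrist",(283.7,205.9),85,P))
for q in [(232.4,151.9),(424.8,77.2),(454.7,196.1),(276.9,258.5)]: print(atz("wrist",q,8,P).round(1))
```

```text
{'fx': 349.5769141669675, 'fy': 349.5769141669675, 'cx': 316.21997687893895, 'cy': 236.76092501920579}
[ 432.60593753 -278.83548128   -0.82129835  -44.1008901 ] -47.05692933314689
[[-0.8, -0.2], [0.5, -1.1], [3.0, 0.0], [-0.9, 2.0], [-2.3, -1.2], [0.4, -1.8], [2.0, 1.0], [-0.8, 1.7], [0.1, 1.6]]
[ 508.4 -280.2   78. ]
[ 575.5 -352.7   78. ]
[ 494.8 -425.    78. ]
[ 430.  -354.4   78. ]
[ 434.0076151  -278.18990649   85.        ]
[ 452.1 -203.     8. ]
[ 601.8 -363.1    8. ]
[ 504.1 -452.7    8. ]
[ 355.2 -293.     8. ]
```

carry_out --travel '[[-269, 0, 97], [-269, 0, 97], [-269, 0, 97], [-269, 0, 97], [-269, 0, 97], [-269, 0, 97], [-269, 0, 97], [-269, 0, 97], [-269, 0, 97]]' --rot '[[0, 0, 0], [0, 0, 0], [0, 0, 0], [0, 0, 0], [0, 0, 0], [0, 0, 0], [0, 0, 0], [0, 0, 0], [0, 0, 0]]' --hand '[1, 1, 1, 1, 1, 1, 1, 1, 1]'

```text
clock: 3.82
eef_pos: [415.2, -26.0, 235.5]
tcp_rot: [-1.571, 0.0, -1.175]
ft_force: [0.0, -0.5, 0.6]
gripper_width: 1.006
```

Run:
```python
from h import *
P=pose("wrist"); s=arm.state(); print(s["clock"],s["eef_pos"],s["tcp_rot"],P[1])
np.savez("pics/P2.npz",p=P[1],Q=P[2])
a=viewer.snapshot("wrist"); cv2.imwrite("pics/w2.png",a)
for q,z in [("elbow",0),("elbow_block",67),("spout_tip",66),("elbow_lugs",9.5),("basket",0),("basket_tab",76),("basket_slot",50)]:
    print(q,[(np.round(d["point"]).tolist(),atz("wrist",d["point"],z,P).round(0).tolist(),round(d["conf"],2)) for d in viewer.tip_of("wrist",q)])
cv2.imwrite("pics/c3.png",cv2.resize(a[60:360,120:520],(800,600),interpolation=cv2.INTER_CUBIC))
```

```text
3.825 [415.19574204 -25.98965254 235.53100242] [-1.57101389e+00  1.19949042e-04 -1.17465120e+00] [486.31650263   2.21607464 404.13705181]
elbow [([279.0, 150.0], [459.0, 36.0, 0.0], 0.61)]
elbow_block [([350.0, 233.0], [415.0, -64.0, 67.0], 0.6)]
spout_tip [([328.0, 97.0], [523.0, 6.0, 66.0], 0.65), ([361.0, 215.0], [437.0, -67.0, 66.0], 0.38)]
elbow_lugs []
basket [([364.0, 216.0], [427.0, -84.0, 0.0], 0.75), ([349.0, 228.0], [406.0, -74.0, 0.0], 0.3)]
basket_tab [([351.0, 233.0], [418.0, -63.0, 76.0], 0.85)]
basket_slot [([346.0, 227.0], [416.0, -61.0, 50.0], 0.74), ([350.0, 231.0], [414.0, -66.0, 50.0], 0.7)]
```

View pics/c3.png

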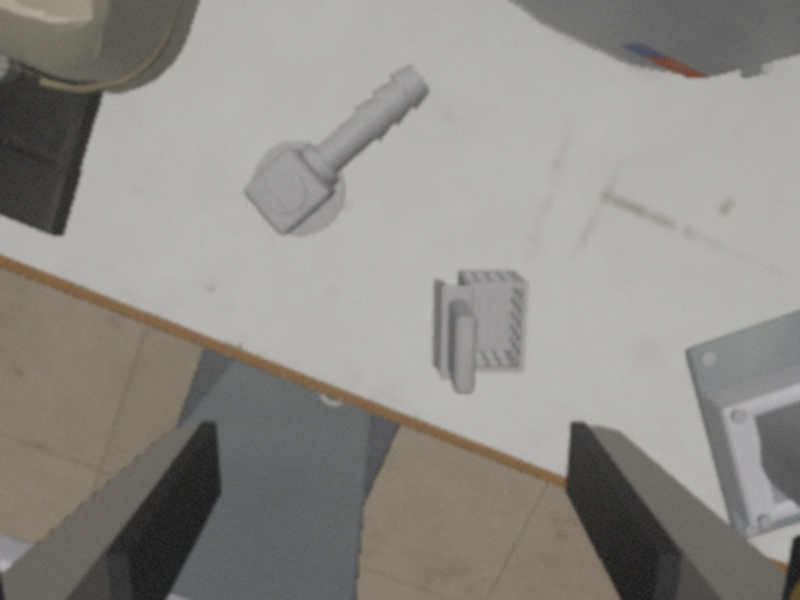

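The crop shows the elbow block top centred at about (288,190) in crop pixels with its spout end at (413,80). The grey steel basket has its tab top at (465,353) and its cage on the right at (500,320).

Run:
```python
from h import *
P=pose("wrist"); f=lambda x,y:(120+x/2,60+y/2)
def m(n,pts,z):
    A=np.array([atz("wrist",f(*p),z,P)[:2] for p in pts]); print(n,A.round(1).tolist(),"mean",A.mean(0).round(1),"yaws",[round(float(np.degrees(np.arctan2(*(A[(i+1)%len(A)]-A[i])[::-1]))),1) for i in range(len(A))]); return A
m("tabtop",[(455,318),(474,318),(474,391),(456,391)],98)
m("cage right",[(527,278),(522,371)],41)
m("lip left",[(435,281),(435,370)],50)
b=m("blocktop",[(245,190),(290,150),(332,188),(285,232)],88)
t=m("tip",[(413,78)],66)
d=t[0]-b.mean(0); print(np.hypot(*d),np.degrees(np.arctan2(d[1],d[0])))
m("shoulder",[(303,187)],43)
```

```text
tabtop [[433.1, -49.9], [436.5, -57.7], [405.1, -72.2], [401.8, -64.5]] mean [419.1 -61.1] yaws [-67.2, -155.3, 112.8, 25.0]
cage right [[457.5, -85.7], [410.5, -105.4]] mean [434.  -95.6] yaws [-157.2, 22.8]
lip left [[438.5, -40.8], [395.0, -60.0]] mean [416.8 -50.4] yaws [-156.2, 23.8]
blocktop [[448.2, 57.4], [471.7, 45.1], [463.9, 22.4], [437.8, 34.8]] mean [455.4  39.9] yaws [-27.6, -109.1, 154.6, 65.5]
tip [[521.6, 7.8]] mean [521.6   7.8] yaws [0.0]
73.64160489102294 -25.896327390383146
shoulder [[455.5, 38.8]] mean [455.5  38.8] yaws [0.0]
```

carry_out --travel '[[34, 0, -10], [34, 60, -10], [34, 110, -10], [34, 150, -10], [34, 174, -10], [34, 174, -10], [34, 174, -10], [34, 174, -10], [34, 174, -10], [34, 174, -10], [34, 174, -10], [34, 174, -10], [34, 174, -10]]' --rot '[[0, -1.3, 0], [0, -1.3, 0], [0, -1.3, 0], [0, -1.3, 0], [0, -1.3, 0], [0, -1.3, 0], [0, -1.3, 0], [0, -1.3, 0], [0, -1.3, 0], [0, -1.3, 0], [0, -1.3, 0], [0, -1.3, 0], [0, -1.3, 0]]' --hand '[1, 1, 1, 1, 1, 1, 0, 0, 0, 0, 0, 0, 0]' --newtons 30

```text
clock: 5.85
eef_pos: [419.1, -60.3, 61.6]
tcp_rot: [-1.571, 0.0, -1.15]
ft_force: [0.5, -0.2, -0.2]
gripper_width: 0.262
```

carry_out --travel '[[0, 0, 0], [0, 0, 0], [0, 0, 0], [0, 0, 0], [0, -10, 0], [0, -50, 0], [0, -100, 0], [0, -115, 0], [0, -115, 0]]' --rot '[[0, 0, 0], [0, 0, 0], [0, 0, 0], [0, 0, 0], [0, 0, 0], [0, 0, 0], [0, 0, 0], [0, 0, 0], [0, 0, 0]]' --hand '[0, 0, 0, 0, 0, 0, 0, 0, 0]'

```text
clock: 6.98
eef_pos: [419.5, -60.5, 177.1]
tcp_rot: [-1.57, -0.001, -1.15]
ft_force: [-1.0, -0.2, -3.2]
gripper_width: 0.104
```

```bash
cat >> h.py <<'E'
def plan(xy,z,yaw,rows=True):
    s=arm.state(); Rt=Rm(s["tcp_rot"]); d=Rt.T@(np.array([*xy,z])-s["eef_pos"])
    w=-((yaw-np.degrees(s["tcp_rot"][2])+180)%360-180)
    print("clock",s["clock"],"travel",d.round(1),"wy",round(w,1),"q",s["joint_pos"].round(2),"w",round(s["gripper_width"],3))
def stand(v,p):  # stand xy -> world
    c,s_=np.cos(np.radians(v[2])),np.sin(np.radians(v[2])); return np.array([v[0]+c*p[0]-s_*p[1],v[1]+s_*p[0]+c*p[1]])
E
python3 - <<'E'
from h import *
a=viewer.snapshot("wrist"); cv2.imwrite("pics/w3.png",a)
V=(433,-278.5,-47)
t=stand(V,(112,53)); print(t)   # tab centre on +y wall middle
plan(t,175,-66+(-137+66))
E
```

```text
[ 548.14556251 -324.2657015 ]
clock 7.025 travel [294.1   0.3  10.5] wy 71.1 q [-0.43 -0.22  2.05 -0.    1.32  0.72] w 0.104
```

View pics/w3.png

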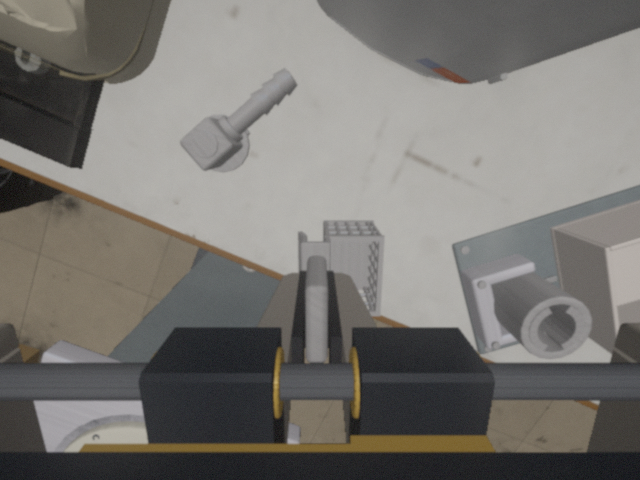

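carry_out --travel '[[60, 0, -20], [110, 0, -37], [160, 0, -53], [191, 0, -63], [225, 0, -38], [260, 0, -14], [294, 0, 10], [294, 0, 10], [294, 0, 10], [294, 0, 10], [294, 0, 10], [294, 0, 10], [294, 0, 10], [294, 0, 10]]' --rot '[[0, 0, 0], [0, 8, 0], [0, 18, 0], [0, 28, 0], [0, 38, 0], [0, 48, 0], [0, 58, 0], [0, 66, 0], [0, 71, 0], [0, 71, 0], [0, 71, 0], [0, 71, 0], [0, 71, 0], [0, 71, 0]]' --hand '[0, 0, 0, 0, 0, 0, 0, 0, 0, 0, 0, 0, 0, 0]'

```text
clock: 8.78
eef_pos: [548.2, -324.7, 176.7]
tcp_rot: [-1.571, -0.0, -2.389]
ft_force: [-0.0, -0.1, -1.3]
gripper_width: 0.107
```

Run:
```python
from h import *
P=pose("wrist"); s=arm.state(); print(s["clock"],s["eef_pos"],s["tcp_rot"],s["joint_pos"].round(2))
a=viewer.snapshot("wrist"); cv2.imwrite("pics/w4.png",a)
V=(433,-278.5,-47)
for n,p in [("tub corners",[[*stand(V,c),78] for c in [(52,55),(152,55),(152,-55),(52,-55)]]),("port",[[*stand(V,(0,0)),85]])]: print(n,proj("wrist",p,P).round(0).tolist())
cv2.imwrite("pics/c4.png",cv2.resize(a[0:400,50:583],(800,600),interpolation=cv2.INTER_CUBIC))
```

```text
8.775 [ 548.22081776 -324.67083734  176.70738259] [-1.57059435e+00 -1.93941678e-05 -2.38925319e+00] [-0.72  0.34  1.45 -0.    1.35  1.67]
tub corners [[313.0, 309.0], [313.0, 190.0], [457.0, 191.0], [443.0, 309.0]]
port [[376.0, 367.0]]
```

View pics/c4.png

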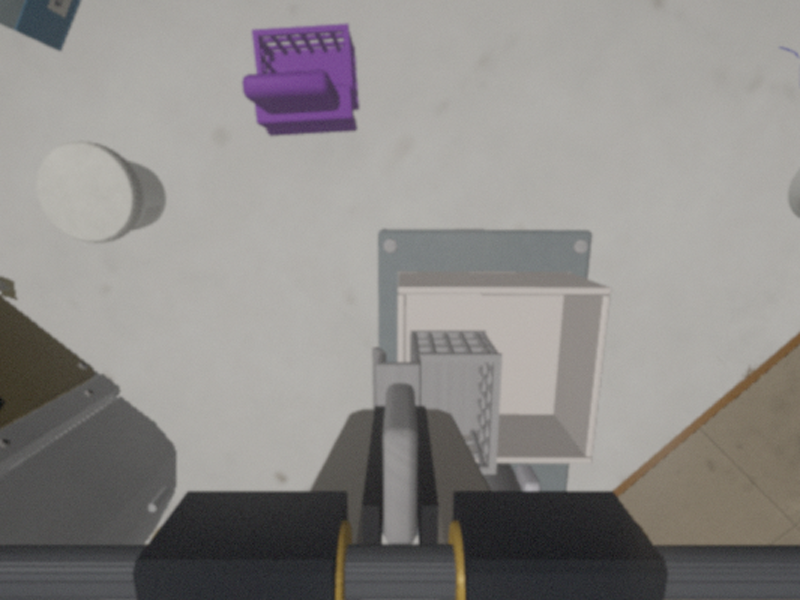

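The crop confirms the grip is aligned. The tub's +y wall centre is at crop column 402, and the basket slot is at about 398.5, so I need roughly 1.5 mm in tool x before lowering.

carry_out --travel '[[1.5, 0, 0], [1.5, 25, 0], [1.5, 45, 0], [1.5, 60, 0], [1.5, 72, 0], [1.5, 82, 0], [1.5, 85, 0], [1.5, 85, 0]]' --rot '[[0, 0, 0], [0, 0, 0], [0, 0, 0], [0, 0, 0], [0, 0, 0], [0, 0, 0], [0, 0, 0], [0, 0, 0]]' --hand '[0, 0, 0, 0, 0, 0, 0, 0]'

```text
clock: 9.82
eef_pos: [547.3, -325.8, 91.8]
tcp_rot: [-1.57, 0.0, -2.39]
ft_force: [-0.5, 0.1, -1.2]
gripper_width: 0.109
```

Run:
```python
from h import *
s=arm.state(); print(s["clock"],s["eef_pos"],s["ft_force"],s["moment"])
a=viewer.snapshot("wrist"); cv2.imwrite("pics/w5.png",a)
cv2.imwrite("pics/c5.png",cv2.resize(a[150:350,220:487],(800,600),interpolation=cv2.INTER_CUBIC))
```

```text
9.825 [ 547.27566497 -325.81917412   91.79777523] [-0.45502329  0.08095119 -1.20003167] [0.06207098 0.01532656 0.00409248]
```

View pics/c5.png

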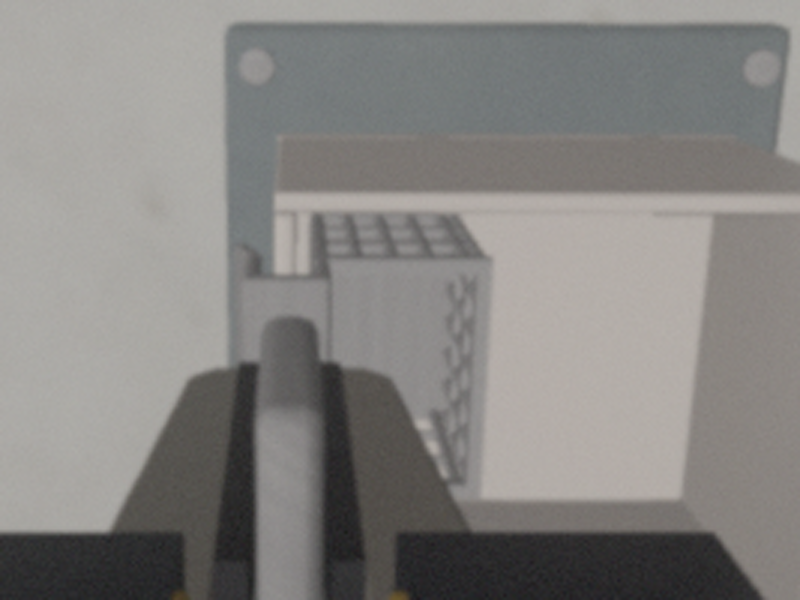

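The wall sits between the lip (crop column 250) and the back plate (320), and the force is low. I'll lower the rest of the way, let go, rise, and look straight down on the port.

carry_out --travel '[[0, 3, 0], [0, 4, 0], [0, 4, 0], [0, 4, 0], [0, 4, 0], [0, 4, 0], [0, 4, 0], [0, 4, 0], [0, 4, 0], [0, 0, 0], [0, -50, 0], [0, -94, 0], [0, -94, 0]]' --rot '[[0, 0, 0], [0, 0, 0], [0, 0, 0], [0, 0, 0], [0, 0, 0], [0, 0, 0], [0, 0, 0], [0, 0, 0], [0, 0, 0], [0, 0, 0], [0, 0, 0], [0, 0, 0], [0, 0, 0]]' --hand '[0, 0, 1, 1, 1, 1, 1, 1, 1, 1, 1, 1, 1]'

```text
clock: 11.5
eef_pos: [549.5, -327.7, 191.2]
tcp_rot: [-1.561, 0.001, -2.389]
ft_force: [-0.3, -0.3, 0.1]
gripper_width: 1.001
```

Run:
```python
from h import *
plan((433,-278.5),185,-137)
```

```text
clock 11.5 travel [  51.5    5.1 -115.5] wy 0.1 q [-0.73  0.33  1.44  0.    1.36  1.66] w 1.001
```

carry_out --travel '[[51.5, 0, -115.5], [51.5, 0, -115.5], [51.5, 0, -115.5], [51.5, 0, -115.5], [51.5, 0, -115.5], [51.5, 0, -115.5]]' --rot '[[0, 0, 0], [0, 0, 0], [0, 0, 0], [0, 0, 0], [0, 0, 0], [0, 0, 0]]' --hand '[1, 1, 1, 1, 1, 1]'

```text
clock: 12.25
eef_pos: [431.6, -277.3, 186.0]
tcp_rot: [-1.57, 0.0, -2.389]
ft_force: [-0.6, 0.2, -0.2]
gripper_width: 1.001
```

Run:
```python
from h import *
P=pose("wrist"); s=arm.state(); print(s["clock"],s["eef_pos"],s["tcp_rot"])
np.savez("pics/P6.npz",p=P[1],Q=P[2])
a=viewer.snapshot("wrist"); cv2.imwrite("pics/w6.png",a)
x0,y0=150,60
b=cv2.resize(a[y0:y0+300,x0:x0+400],(800,600),interpolation=cv2.INTER_CUBIC)
cv2.imwrite("pics/c6.png",b)
print(proj("wrist",[433,-278.5,85],P))
```

```text
12.25 [ 431.64482923 -277.2545343   185.95764523] [-1.56992553e+00  6.90377350e-05 -2.38914523e+00]
[[315.55550648 237.15363075]]
```

View pics/c6.png

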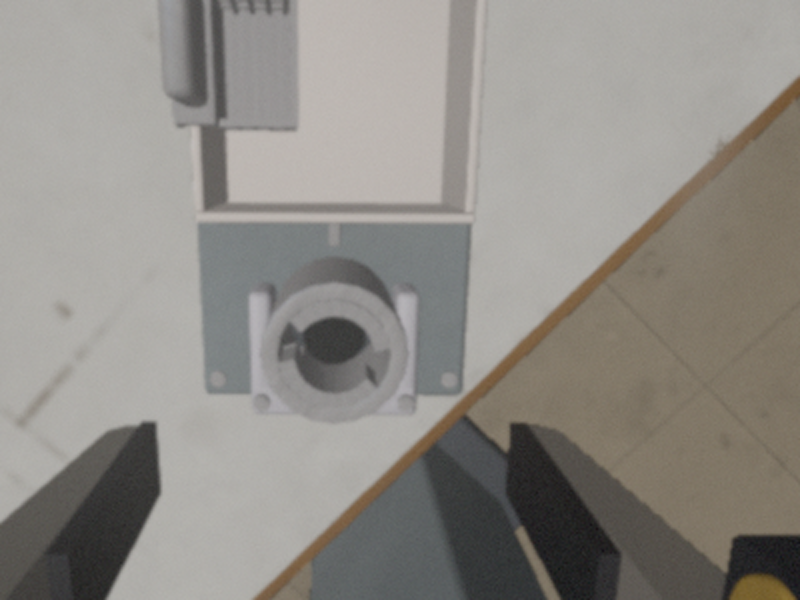

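The basket hangs on the +y wall. The port ring is centred at crop (334,352), and the stand edges lie parallel to the tool x axis, so the stand yaw is about -46.9°. I'll turn to the insertion yaw (-62°) and measure the port in tool coordinates there, so that camera bias cancels.

carry_out --travel '[[0, 0, 0], [0, 0, 0], [0, 0, 0], [0, 0, 0], [0, 0, 0], [0, 0, 0], [0, 0, 0], [0, 0, 0], [0, 0, 0], [0, 0, 0]]' --rot '[[0, -10, 0], [0, -20, 0], [0, -30, 0], [0, -40, 0], [0, -50, 0], [0, -60, 0], [0, -70, 0], [0, -75, 0], [0, -75, 0], [0, -75, 0]]' --hand '[1, 1, 1, 1, 1, 1, 1, 1, 1, 1]'

```text
clock: 13.55
eef_pos: [430.8, -276.7, 185.6]
tcp_rot: [-1.571, -0.0, -1.082]
ft_force: [0.4, -0.2, 0.2]
gripper_width: 1.001
```

Run:
```python
from h import *
P=pose("wrist"); s=arm.state(); print(s["clock"],s["eef_pos"],s["tcp_rot"])
a=viewer.snapshot("wrist"); cv2.imwrite("pics/w7.png",a)
g=cv2.medianBlur(cv2.cvtColor(a,6),3)
print(proj("wrist",[433,-278.5,85],P))
for k,n in (("pics/w6.png","w6"),("pics/w7.png","w7")):
    G=cv2.cvtColor(cv2.imread(k),6); G=cv2.GaussianBlur(G,(3,3),0)
    e=cv2.Canny(G,25,60); 
    c0=np.array([317,236.]) 
    # radial search for outer ring edge (r 30..42): strongest gradient per angle, then ellipse fit
    pts=[]
    for t in np.arange(0,360,4):
        u=np.array([np.cos(np.radians(t)),np.sin(np.radians(t))]); rr=np.arange(29,43,.5)
        q=c0+rr[:,None]*u; v=cv2.remap(G,q[:,0].astype(np.float32),q[:,1].astype(np.float32),1).ravel().astype(float)
        d=np.abs(v[4:]-v[:-4]); i=d.argmax(); pts.append(c0+rr[i+2]*u)
    pts=np.array(pts,np.float32)
    for _ in range(4):
        el=cv2.fitEllipse(pts); r=np.hypot(*(pts-el[0]).T); m=abs(r-np.median(r))<2.5; pts=pts[m]
    print(n,el,len(pts))
b=cv2.resize(a[110:350,150:470],(800,600),interpolation=cv2.INTER_CUBIC); cv2.ellipse(b,((el[0][0]-150)*2.5,(el[0][1]-110)*2.5),(el[1][0]*2.5,el[1][1]*2.5),el[2],0,360,(0,0,255),1) if 0 else cv2.ellipse(b,(((el[0][0]-150)*2.5,(el[0][1]-110)*2.5),(el[1][0]*2.5,el[1][1]*2.5),el[2]),(0,0,255),1)
cv2.imwrite("pics/c7.png",b)
```

```text
13.55 [ 430.83134069 -276.65979941  185.60688365] [-1.57079021e+00 -5.60677746e-05 -1.08185846e+00]
[[317.41806314 236.33480162]]
w6 ((316.8808898925781, 236.0834197998047), (70.01910400390625, 73.90351867675781), 89.721435546875) 62
w7 ((316.4352722167969, 235.70542907714844), (70.2382583618164, 73.5326919555664), 80.95206451416016) 82
```

View pics/c7.png

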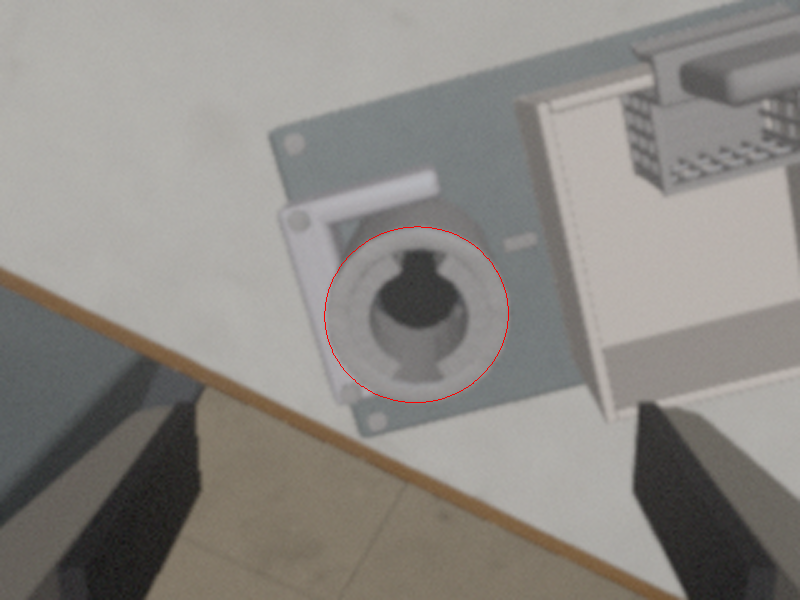

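Run:
```python
from h import *
d=np.load("pics/P6.npz"); m=viewer.camera_model("wrist")
P6=(m,d["p"],d["Q"]); P7=pose("wrist")
A6=atz("wrist",(316.88,236.08),85,P6)[:2]; A7=atz("wrist",(316.44,235.71),85,P7)[:2]
f=lambda y:np.array([[np.cos(y),-np.sin(y)],[np.sin(y),np.cos(y)]])  # cols: tool x, tool z
R6,R7=f(-2.3891),f(-1.0819)
b=np.linalg.solve(R6-R7,A7-A6); print(A6,A7,"bias",b,"port",A6+R6@b)
plan((455.5-10,39.5+5),190,-116)
```

```text
[ 432.83709956 -279.87606169] [ 433.03828288 -277.53811738] bias [ 0.15201808 -1.9236059 ] port [ 431.41141964 -278.57575176]
clock 13.6 travel [-276.6   -4.4  163.9] wy 54.0 q [-0.81  0.02  1.81  0.    1.32  0.27] w 1.001
```

Run:
```python
from h import *
plan((454,40),188,-116)
```

```text
clock 13.6 travel [-268.6   -2.4  169.3] wy 54.0 q [-0.81  0.02  1.81  0.    1.32  0.27] w 1.001
```

carry_out --travel '[[-50, 0, 31], [-100, 0, 62], [-150, 0, 94], [-200, 0, 126], [-240, 0, 151], [-268.5, -2, 169], [-268.5, -2, 169], [-268.5, -2, 169], [-268.5, -2, 169], [-268.5, -2, 169], [-268.5, -2, 169]]' --rot '[[0, 9, 0], [0, 18, 0], [0, 27, 0], [0, 36, 0], [0, 45, 0], [0, 54, 0], [0, 54, 0], [0, 54, 0], [0, 54, 0], [0, 54, 0], [0, 54, 0]]' --hand '[1, 1, 1, 1, 1, 1, 1, 1, 1, 1, 1]'

```text
clock: 14.98
eef_pos: [453.3, 39.4, 187.6]
tcp_rot: [-1.571, -0.0, -2.024]
ft_force: [-0.8, 0.5, -0.5]
gripper_width: 0.998
```

Run:
```python
from h import *
P=pose("wrist"); s=arm.state(); print(s["clock"],s["eef_pos"],s["tcp_rot"])
np.savez("pics/P8.npz",p=P[1],Q=P[2])
a=viewer.snapshot("wrist"); cv2.imwrite("pics/w8.png",a)
cv2.imwrite("pics/c8.png",cv2.resize(a[110:350,150:470],(800,600),interpolation=cv2.INTER_CUBIC))
print(proj("wrist",[[454,40,88],[454,40,44]],P))
```

```text
14.975 [453.2995015   39.42326847 187.60559327] [-1.57080843e+00 -4.04028998e-05 -2.02369701e+00]
[[314.0052272  238.99527518]
 [314.24153162 225.79644582]]
```

View pics/c8.png

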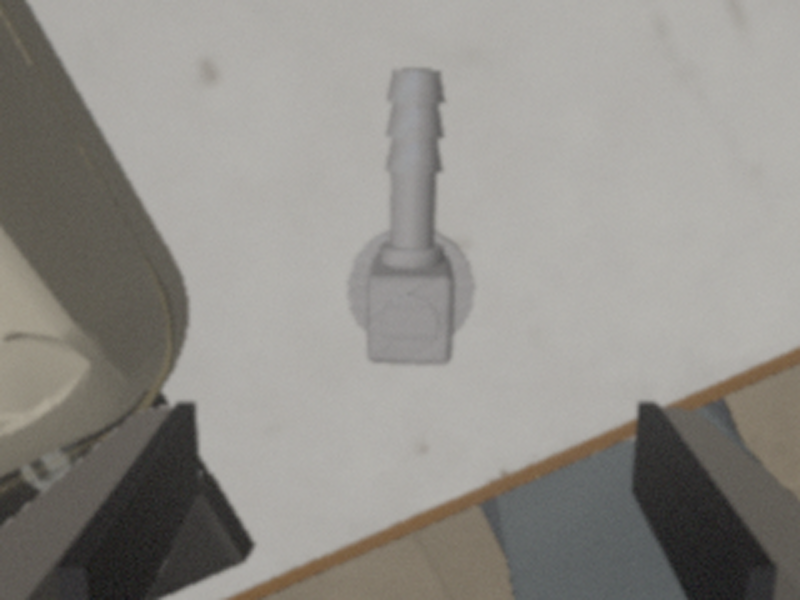

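The crop shows the elbow nearly aligned with the tool. The block top is centred at crop (410,318), i.e. (314.0,237.2) in full-image pixels, and the spout tip is at crop (416,75). The beige instrument on the left is the nearest obstacle.

Run:
```python
from h import *
P=pose("wrist"); f=lambda x,y:(150+x/2.5,110+y/2.5)
c=atz("wrist",f(410,318),88,P); b1=atz("wrist",f(412,273),88,P);b2=atz("wrist",f(409,362),88,P)
t=atz("wrist",f(416,72),70,P); sp=atz("wrist",f(412,240),70,P)
an=lambda d:np.degrees(np.arctan2(d[1],d[0]))
print(c,"len",np.linalg.norm(b1-b2),"yaw block",an(b1-b2),"spout",an(t-sp),"c->tip",an((t-c)[:2]),np.hypot(*(t-c)[:2]))
sh=atz("wrist",f(411,294),46,P); print("shoulder",sh)
plan(c[:2],56,-116)
```

```text
[455.31828791  39.47966337  88.        ] len 29.488272250177022 yaw block -27.81998015163135 spout -27.280533690437206 c->tip -27.337244508123657 75.54129455024024
shoulder [452.82433298  40.52022912  46.        ]
clock 15.025 travel [ -0.8 131.6   1.9] wy 0.1 q [-0.18 -0.14  1.95  0.    1.33  1.84] w 1.002
```

carry_out --travel '[[-1, 30, 2], [-1, 60, 2], [-1, 90, 2], [-1, 105, 2], [-1, 115, 2], [-1, 115, 2]]' --rot '[[0, 1.4, 0], [0, 1.4, 0], [0, 1.4, 0], [0, 1.4, 0], [0, 1.4, 0], [0, 1.4, 0]]' --hand '[1, 1, 1, 1, 1, 1]'

```text
clock: 15.78
eef_pos: [455.5, 39.9, 72.6]
tcp_rot: [-1.571, -0.0, -2.047]
ft_force: [0.3, 0.0, 0.7]
gripper_width: 0.999
```

carry_out --travel '[[0, 8, 0], [0, 16, 0], [0, 16, 0], [0, 16, 0], [0, 16, 0], [0, 16, 0], [0, 16, 0], [0, 16, 0], [0, 16, 0], [0, 16, 0], [0, 16, 0], [0, 16, 0]]' --rot '[[0, 0, 0], [0, 0, 0], [0, 0, 0], [0, 0, 0], [0, 0, 0], [0, 0, 0], [0, 0, 0], [0, 0, 0], [0, 0, 0], [0, 0, 0], [0, 0, 0], [0, 0, 0]]' --hand '[1, 1, 0, 0, 0, 0, 0, 0, 0, 0, 0, 0]' --newtons 50

```text
clock: 17.27
eef_pos: [455.5, 39.9, 56.6]
tcp_rot: [-1.571, -0.0, -2.047]
ft_force: [-0.9, -0.7, 1.1]
gripper_width: 0.305
```

carry_out --travel '[[0, -5, 0], [0, -30, 0], [0, -70, 0], [0, -110, 0], [0, -130, 0], [0, -130, 0], [0, -130, 0]]' --rot '[[0, 0, 0], [0, 0, 0], [0, 0, 0], [0, 0, 0], [0, 0, 0], [0, 0, 0], [0, 0, 0]]' --hand '[0, 0, 0, 0, 0, 0, 0]'

```text
clock: 18.15
eef_pos: [454.5, 40.1, 185.2]
tcp_rot: [-1.573, -0.001, -2.047]
ft_force: [0.4, -0.9, -3.2]
gripper_width: 0.3
```

Run:
```python
from h import *
P=pose("wrist"); s=arm.state(); print(s["clock"],s["eef_pos"],s["tcp_rot"],s["ft_force"],s["gripper_width"])
a=viewer.snapshot("wrist"); cv2.imwrite("pics/w9.png",a)
R_=Rm(s["tcp_rot"]); 
for n,q in [("tip",(0,-9.4,78)),("blocktop+",(0,-31.4,14)),("spoutmid",(0,-19,45)),("foot",(0,56.6,0)),("lug",(0,47,20)),("shoulder",(0,13,23))]:
    print(n,proj("wrist",R_@np.array(q)+s["eef_pos"],P).round(1))
A7=np.array([433.038,-277.538])
plan(A7,160,-61.9)
g=cv2.GaussianBlur(cv2.cvtColor(a,6),(3,3),0)
for r in range(40,300,20): print(r,g[r,270:370:4].tolist())
```

```text
18.15 [454.54100871  40.13893988 185.21995704] [-1.57317516e+00 -7.00362356e-04 -2.04739902e+00] [ 0.4198801  -0.8964643  -3.23044862] 0.3004913322709821
tip [[314.6 137.4]]
blocktop+ [[314.5 293. ]]
spoutmid [[314.6 215.7]]
foot [[315. 257.]]
lug [[314.9 232.2]]
shoulder [[314.8 243. ]]
clock 18.2 travel [292.1  24.8 126.9] wy -55.4 q [-0.18 -0.13  1.95  0.    1.33  1.87] w 0.303
40 [102, 102, 101, 102, 103, 102, 102, 104, 127, 130, 112, 110, 111, 111, 111, 112, 113, 115, 116, 118, 119, 122, 123, 131, 158]
60 [112, 111, 111, 111, 111, 111, 112, 111, 111, 111, 112, 113, 118, 134, 159, 175, 180, 180, 179, 180, 180, 180, 180, 180, 180]
80 [181, 181, 182, 182, 182, 182, 181, 181, 182, 183, 184, 185, 185, 184, 184, 184, 183, 183, 183, 183, 182, 182, 182, 183, 183]
100 [182, 182, 183, 183, 183, 183, 183, 184, 185, 184, 183, 184, 185, 185, 186, 185, 184, 186, 186, 185, 185, 185, 186, 185, 185]
120 [183, 184, 183, 184, 183, 183, 183, 184, 184, 184, 184, 185, 186, 187, 185, 185, 185, 185, 184, 184, 185, 185, 185, 186, 186]
140 [186, 184, 184, 185, 185, 184, 184, 183, 175, 156, 147, 149, 145,
[... 265 characters left out ...]
 138, 119, 112, 186, 186, 185, 184, 184, 185, 186, 186]
200 [184, 185, 186, 186, 187, 187, 187, 161, 152, 161, 164, 166, 160, 148, 134, 114, 137, 187, 186, 187, 187, 187, 187, 186, 187]
220 [186, 187, 186, 188, 188, 187, 187, 186, 150, 158, 162, 163, 154, 144, 128, 109, 183, 185, 185, 186, 186, 187, 187, 188, 187]
240 [186, 186, 186, 186, 185, 186, 187, 185, 150, 158, 161, 163, 153, 143, 125, 110, 183, 185, 185, 186, 186, 185, 186, 187, 185]
260 [184, 184, 183, 169, 158, 158, 155, 128, 141, 157, 161, 161, 152, 141, 123, 101, 124, 153, 157, 152, 162, 185, 186, 186, 185]
280 [105, 106, 102, 61, 65, 127, 123, 122, 130, 146, 149, 150, 145, 134, 127, 117, 116, 119, 102, 63, 63, 99, 104, 105, 104]
```

carry_out --travel '[[49, 0, 21], [98, 0, 42], [146, 0, 63], [195, 0, 84], [243, 0, 105], [291, 10, 126], [291, 15, 126], [291, 15, 126], [291, 15, 126], [291, 15, 126], [291, 15, 126]]' --rot '[[0, -8, 0], [0, -17, 0], [0, -26, 0], [0, -35, 0], [0, -45, 0], [0, -55.4, 0], [0, -55.4, 0], [0, -55.4, 0], [0, -55.4, 0], [0, -55.4, 0], [0, -55.4, 0]]' --hand '[0, 0, 0, 0, 0, 0, 0, 0, 0, 0, 0]'

```text
clock: 19.58
eef_pos: [434.3, -275.9, 171.9]
tcp_rot: [-1.571, -0.001, -1.08]
ft_force: [-1.1, -0.3, -2.5]
gripper_width: 0.301
```

Run:
```python
from h import *
P=pose("wrist"); s=arm.state(); print(s["clock"],s["eef_pos"],s["tcp_rot"],s["ft_force"],s["moment"],s["gripper_width"])
plan((432.5,-276.5),160,-61.9)
a=viewer.snapshot("wrist"); cv2.imwrite("pics/w10.png",a)
```

```text
19.575 [ 434.25558012 -275.92484512  171.90854381] [-1.57062368e+00 -5.26243414e-04 -1.07968920e+00] [-1.05919437 -0.30045627 -2.465797  ] [ 0.00821992 -0.00277807  0.01196785] 0.30059871909710706
clock 19.575 travel [-0.3 11.9 -1.8] wy 0.0 q [-0.8   0.04  1.81  0.    1.29  0.28] w 0.301
```

carry_out --travel '[[-0.3, 10, -1.8], [-0.3, 22, -1.8], [-0.3, 26, -1.8], [-0.3, 28, -1.8], [-0.3, 30, -1.8], [-0.3, 32, -1.8], [-0.3, 34, -1.8], [-0.3, 34, -1.8]]' --rot '[[0, 0, 0], [0, 0, 0], [0, 0, 0], [0, 0, 0], [0, 0, 0], [0, 0, 0], [0, 0, 0], [0, 0, 0]]' --hand '[0, 0, 0, 0, 0, 0, 0, 0]'

```text
clock: 20.62
eef_pos: [432.2, -276.9, 137.5]
tcp_rot: [-1.571, 0.0, -1.081]
ft_force: [-0.5, -1.0, -2.1]
gripper_width: 0.304
```

carry_out --travel '[[0, 2, 0], [0, 4, 0], [0, 6, 0], [0, 8, 0], [0, 10, 0], [0, 10, 0]]' --rot '[[0, 0, 0], [0, 0, 0], [0, 0, 0], [0, 0, 0], [0, 0, 0], [0, 0, 0]]' --hand '[0, 0, 0, 0, 0, 0]'

```text
clock: 21.38
eef_pos: [432.1, -276.9, 127.4]
tcp_rot: [-1.571, 0.0, -1.08]
ft_force: [-0.3, 0.0, -2.8]
gripper_width: 0.299
```

Run:
```python
from h import *
s=arm.state(); print(s["clock"],s["eef_pos"],s["tcp_rot"],s["ft_force"],s["moment"],s["gripper_width"])
```

```text
21.375 [ 432.13158356 -276.87763039  127.38943589] [-1.57088724e+00  3.82364644e-04 -1.08049217e+00] [-0.27379383  0.04506321 -2.83267207] [-0.01547498  0.06243973  0.02973985] 0.29913512531884706
```

carry_out --travel '[[0, 3, 0], [0, 6, 0], [0, 9, 0], [0, 12, 0], [0, 15, 0], [0, 18, 0], [0, 19, 0], [0, 20, 0], [0, 21, 0], [0, 21.5, 0], [0, 22, 0], [0, 22, 0]]' --rot '[[0, 0, 0], [0, 0, 0], [0, 0, 0], [0, 0, 0], [0, 0, 0], [0, 0, 0], [0, 0, 0], [0, 0, 0], [0, 0, 0], [0, 0, 0], [0, 0, 0], [0, 0, 0]]' --hand '[0, 0, 0, 0, 0, 0, 0, 0, 0, 0, 0, 0]'

```text
clock: 22.88
eef_pos: [432.3, -277.0, 105.8]
tcp_rot: [-1.571, -0.0, -1.08]
ft_force: [-0.0, -0.4, -1.9]
gripper_width: 0.301
```

Run:
```python
from h import *
s=arm.state(); print(s["clock"],s["eef_pos"],s["tcp_rot"],s["ft_force"],s["moment"],s["gripper_width"])
```

```text
22.875 [ 432.27629406 -277.04980829  105.75501928] [-1.57076649e+00 -1.02006860e-04 -1.08049058e+00] [-0.04012548 -0.41530391 -1.8650904 ] [0.05935039 0.05888797 0.00756256] 0.3008165868827358
```

carry_out --travel '[[0, 0.4, 0], [0, 0.7, 0], [0, 0.7, 0], [0, 0.9, 0], [0, 1.1, 0], [0, 1.3, 0], [0, 1.5, 0], [0, 1.6, 0], [0, 1.6, 0]]' --rot '[[0, 0, 0], [0, 0, 0], [0, 5, 0], [0, 10, 0], [0, 15, 0], [0, 20, 0], [0, 25, 0], [0, 30, 0], [0, 30, 0]]' --hand '[0, 0, 0, 0, 0, 0, 0, 0, 0]'

```text
clock: 24.0
eef_pos: [433.0, -277.9, 104.9]
tcp_rot: [-1.569, -0.002, -1.603]
ft_force: [0.7, -1.1, 1.4]
gripper_width: 0.299
```

Run:
```python
from h import *
s=arm.state(); print(s["clock"],s["eef_pos"],s["tcp_rot"],s["ft_force"],s["moment"],s["gripper_width"])
```

```text
24.0 [ 432.96816849 -277.85355021  104.85757679] [-1.56896605 -0.00188642 -1.60317831] [ 0.73064873 -1.09283292  1.3508176 ] [-0.19555513 -0.11669602 -0.02970725] 0.2992614706976644
```

carry_out --travel '[[0.8, 0, 0], [1.0, 0.2, 0], [1.3, 0.5, -0.1], [1.6, 0.8, -0.2], [1.8, 1.0, -0.2], [1.9, 1.2, -0.3], [1.9, 1.2, -0.3]]' --rot '[[0, 0, 0], [0, 5, 0], [0, 10, 0], [0, 15, 0], [0, 20, 0], [0, 25, 0], [0, 25, 0]]' --hand '[0, 0, 0, 0, 0, 0, 0]' --newtons 60

```text
clock: 24.88
eef_pos: [432.4, -279.6, 103.8]
tcp_rot: [-1.569, -0.001, -2.04]
ft_force: [0.0, -0.2, 4.8]
gripper_width: 0.299
```

Run:
```python
from h import *
s=arm.state(); print(s["clock"],s["eef_pos"],s["tcp_rot"],s["ft_force"],s["moment"],s["gripper_width"])
```

```text
24.875 [ 432.40315419 -279.58836001  103.78332426] [-1.56910343e+00 -7.95597805e-04 -2.03991126e+00] [ 0.02364212 -0.22222361  4.80290491] [ 0.10432151  0.05177788 -0.02975239] 0.2989110294138172
```

carry_out --travel '[[0, 0.2, 0], [0.2, 0.4, 0], [0.3, 0.6, 0], [0.4, 0.8, 0], [0.4, 0.8, 0], [0.4, 0.8, 0]]' --rot '[[0, 5, 0], [0, 10, 0], [0, 15, 0], [0, 20, 0], [0, 20, 0], [0, 20, 0]]' --hand '[0, 0, 0, 0, 0, 0]'

```text
clock: 25.62
eef_pos: [432.3, -280.2, 103.3]
tcp_rot: [-1.568, -0.0, -2.388]
ft_force: [0.5, 0.5, 5.7]
gripper_width: 0.298
```

Run:
```python
from h import *
s=arm.state(); print(s["clock"],s["eef_pos"],s["tcp_rot"],s["ft_force"],s["moment"],s["gripper_width"])
a=viewer.snapshot("wrist"); cv2.imwrite("pics/w11.png",a)
g=cv2.GaussianBlur(cv2.cvtColor(a,6),(3,3),0)
for r in (140,155,170,200,230): 
    d=np.diff(g[r,280:360].astype(int)); print(r,280+d.argmin(),280+d.argmax())
```

```text
25.625 [ 432.30820614 -280.22290577  103.32916906] [-1.56840563e+00 -4.46715938e-04 -2.38826804e+00] [0.53584201 0.53270949 5.66822556] [ 0.05525708  0.17292916 -0.00701878] 0.2979692411020604
140 305 333
155 296 335
170 298 333
200 327 334
230 326 350
```

carry_out --travel '[[0, 0, 0], [0, 0, 0], [0, 0, 0], [0, 0, 0], [0, 0, 0], [0, 0, 0], [0, 0, 0], [0, -10, 0], [0, -50, 0], [0, -100, 0], [0, -130, 0], [0, -130, 0], [0, -130, 0]]' --rot '[[0, 0, 0], [0, 0, 0], [0, 0, 0], [0, 0, 0], [0, 0, 0], [0, 0, 0], [0, 0, 0], [0, 0, 0], [0, 0, 0], [0, 0, 0], [0, 0, 0], [0, 0, 0], [0, 0, 0]]' --hand '[1, 1, 1, 1, 1, 1, 1, 1, 1, 1, 1, 1, 1]'

```text
clock: 27.3
eef_pos: [431.3, -278.8, 231.0]
tcp_rot: [-1.572, -0.0, -2.389]
ft_force: [0.1, 0.2, -0.0]
gripper_width: 0.999
```

Run:
```python
from h import *
P=pose("wrist"); s=arm.state(); print(s["clock"],s["eef_pos"],s["ft_force"],s["gripper_width"])
a=viewer.snapshot("wrist"); cv2.imwrite("pics/w12.png",a)
b=viewer.snapshot("scene"); cv2.imwrite("pics/sc12.png",b)
V=(432,-278.7,-46.9)
print("expect tip,blocktop",proj("wrist",[[*stand(V,(78,0)),113],[*stand(V,(0,0)),135]],P).round(1).tolist())
cv2.imwrite("pics/c12.png",np.vstack([cv2.resize(a[60:330,120:480],(800,600))]))
```

```text
27.3 [ 431.2719414  -278.80592368  231.02397691] [ 0.14604076  0.2001119  -0.02853405] 0.998682354030215
expect tip,blocktop [[315.0, 137.5], [314.9, 240.3]]
```

View pics/c12.png

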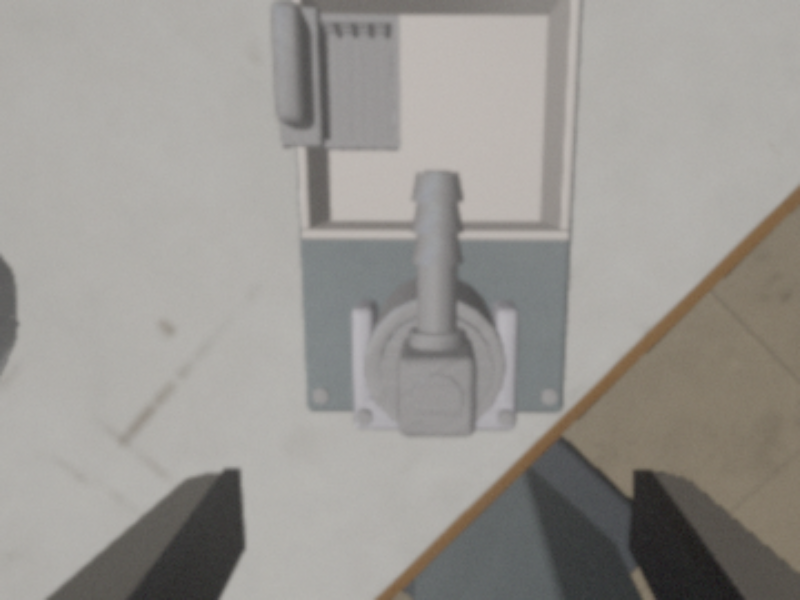

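The spout is at crop column 438 and the tub's middle is at 435, so it points straight over the tub. The basket hangs inside on the +y wall, and the gripper is open and clear, so I'm handing in.

```bash
python3 -c "
from workcell import arm; print(arm.close_job(), arm.state()['clock'])"
```

```text
the job is handed in; nothing more can be done
the job is handed in; nothing more can be done
```

The waste stand is ready and the job is handed in at about 27 s of the 72 s allowed; no verdict is reported.

- **Basket:** The steel basket (not the purple one) hangs on the tub's +y wall. The last picture shows its cage inside the tub and upright. I did not measure its hanging depth separately; I lowered it to within about 2 mm of the hung height by the arm's position before letting go.
- **Elbow:** It went in through the 75° slot, was lowered to the seal and turned 75° clockwise.
  - **Depth:** Its foot ended about 38 mm below the port mouth, which puts the seal at about 2.8 mm pressed.
  - **Direction:** The last picture shows the spout centred over the tub, within about 1 mm.
- **Bystanders:** I never approached the cups or the bottle. I did not check their positions again at the end.
- **Release:** The gripper is open and about 130 mm above the elbow, touching nothing.

Some checks disagreed:
- **Wrist camera:** It read about 2% off in scale, and my estimates of its sideways error ranged from about -1.7 to +0.2 mm. I allowed for this by measuring the port and elbow in tool coordinates.
- **Stiffness:** The wrist sensor showed almost no resisting torque once the turn stopped. I judged the fit by the turn angle and depth, not by felt stiffness.

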